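# Refit the filter cartridge and press the lid home

## Robot

A 7-joint arm with a two-finger parallel gripper is mounted at the origin on a cart in front of the work surface, level with it; the furniture and walls round the work are solid. World frame = base frame: x ahead of the robot, y to its left, z up, the work surface at z = 0. Lengths are in m, angles in rad, forces in N, time in s.
With the tool pointing down it reaches from about 0.4 to 0.9 m from the base axis. Payload 5.5 kg.
Tool frame: the origin (TCP) lies on the centre line of the jaws, within the pads' length; the fingertips stand 25 mm ahead of it and the grasp point (between the pads) lies 6 mm ahead of it; z points along the fingers, y is the line along which they close (so a half turn about z gives the same grasp; the last joint's range is limited). The gripper opens to 92 mm and grips with 3 to 60 N. Pads are 19 mm wide; open, the fingers measure 130 mm over their backs; the gripper's body (75 mm by 190 mm) begins 47 mm behind the grasp point.
Start: joints at [-0.888, 0.501, -0.427, 1.55, 0.221, 1.138, -0.21], TCP at [0.265, 0.594, 0.252] pointing down, gripper open.
Joint ranges: [-2.88, 2.88], [-0.31, 2.03], [-1.54, 1.56], [0.2, 2.42], [-1.41, 4.55], [0.19, 2.02], [-2.57, 2.57]. Speed limits (rad/s): [2.57, 2.57, 3.14, 3.14, 3.14, 3.14, 3.14].

## Interface

Orientations are given as a unit quaternion [x, y, z, w].
In Python, from station import r, claw, kin, camera, get_calibration, spot_in gives the robot as it stands. The module is installed in compiled form; this text tells all that it offers. Calls block until the motion is done:
- r.move_ptp(position, orientation): joint-space move of the TCP to a pose.
- r.move_straight(position, ori=None, feed=0.15, stop_force=None): straight line of the TCP; ori=None keeps the orientation; feed is the mean speed in m/s. With stop_force (N) it stops when the force on the tool has changed by that much, and returns True; else False.
- r.goto_joints(angles): joint-space move.
- claw.set_gripper(opening, grip_force=None): finger opening in m; grip_force is the grip in N (None keeps the last); returns when the fingers have stopped.
- r.pause(seconds).
- kin.solve_ik(position, orientation): joint angles nearest the present ones, or None.
- r.get_obs(): the state.
- camera(name): name is "scene" or "side" or "wrist"; returns (picture, depth): 480x640x3 uint8, red, green, blue; 480x640 float32, m along the optical axis (not along the pixel's ray), 0 where there is no reading.
- get_calibration(name): a dict with "intrinsics" (3x3 intrinsics, pixels), "dist_coeffs" ([k1, k2, p1, p2, k3] as OpenCV has them; the pictures are not rectified), "world_to_cam" (4x4, takes a point from world to camera coordinates); the wrist camera has in their place "T_tool_cam" (4x4, takes a point from camera to tool coordinates, whose origin is the TCP and whose axes are the flange's). Camera axes: x right, y down, z forward; pixel columns grow to the right and rows downward; lengths in m; the calibration is good to about 2 mm. A picture is of the moment at which its call begins: read the wrist's pose just before it. get_calibration takes no time and is no camera call.
A pose or a line that the arm cannot do raises r.IKError and nothing moves.
- r.finish_job(): hands the job in; it is judged then, once.
Trained networks look in the newest picture that a camera, given by its name, has taken for a name from the list of things; names that differ only in an ending like _2 or _b are one class to them, and where a whole thing is asked for, a point or a joint stands for the part that bears it (a point fixed in the world has none). Each returns a list of dicts, best first, with "score" (0 to 1); they miss things now and then, are a little off and sometimes report something else, mostly with a low value. They report only what shows in the picture. A call takes as long as a camera call. They do not tell look-alikes from the thing itself.
- spot_in(query, camera): "rect" ([left, top, right, bottom] in pixels, round what is visible of it).
The state is a dict: "clock": time; "joint_positions": joint angles; "joint_velocities": joint speeds; "joint_efforts": joint torques, N m; "ee_pos": TCP position; "tcp_rot": TCP orientation; "ft_force": force on the tool from outside, world axes, zero at the start; "ft_torque": the same for the moment, N m; "opening": finger opening in m; "grasp_force": force on a finger pad.
Only numpy, scipy, OpenCV 4.12 (cv2) and the standard library are available. Lean on these libraries where they do the work, as an engineer would, in place of code of your own. Each camera call takes 0.05 s, during which the arm holds its last target. There are 200 camera calls.

## Task

Put the water filter back together: lift the filter cartridge out of its drain stand, stand it upright on the open worktop and let go so that you can take it again by its two narrow ends, then set it in the well of the filter unit and push it down fully home. After that lay the lid on the unit and press it down until both of its ends are fully seated. Let go of everything and leave the salt shaker and the spice jar where they stand.

Things in the scene. Friction and masses are not known exactly. Their poses are not given: they have to be found in the camera images.
- cartridge: Loose filter cartridge: white upright block with grey ribs, 44 x 60 mm in plan (44 along its x, 60 along its y), 100 mm tall, about 0.25 kg. Origin: centre of its underside; z up. It is the same after a half turn about z. It starts standing in the drain stand, on its 6 mm foot, with its axes along the stand's.
- drain_stand: Fixed grey drain stand: foot 64 x 100 x 6 mm (long along its y), low lips (tops at 14 mm) along its open long sides, and two upright end plates (44 mm wide, 5 mm thick, inner faces at y = +-33 mm, tops at 106 mm) that cover the cartridge's narrow ends: there it can be gripped only across its 44 mm, fingers closing along the stand's x. Origin: centre of the underside.
- unit: Fixed filter unit: open-topped white tub, outside 74 mm (its x) x 160 mm (its y) x 116 mm high, walls 5 mm, short tap low on its -x side. A grey block 45 mm high fills its floor, with the well in the middle. Above it the tub is open: 10 mm beside the long sides of a cartridge in the well, 45 mm at each narrow end, where fingers fit. Origin: centre of the underside; z up.
- unit_well (a point): Centre of the mouth of the rectangular well, on the unit's axis, 45 mm above the unit's underside. The well is 49 mm (unit x) x 65 mm (unit y), with 45 degree lead-in slopes round it that rise 8 mm above this point: the cartridge's 44 mm goes along x, its 60 mm along y, gripped by its narrow ends with the fingers closing along the unit's y.
- well_seal (a joint): Rubber pad at the bottom of the well, travel down in m: 0 = up (its top 20 mm above the unit's underside; a cartridge set in stands 10 mm proud), 0.010 = cartridge fully home (its underside 10 mm, its top 110 mm above the unit's underside, 6 mm below the rim). It takes about 8 N beyond the weight and stays where it is pushed.
- left_seal (a joint): Black seal strip on the tub's end wall at unit y = +77.5 mm, travel down in m: 0 = up (8 mm above the rim), 0.008 = level with the rim, this end of the lid fully seated. Takes about 9 N pressed over that end and stays where it is pushed.
- right_seal (a joint): The same on the other end wall, at unit y = -77.5 mm.
- unit_lid: Loose lid: white plate 89 x 175 mm (long along its y), 6 mm thick, with a 20 mm deep skirt that goes round the outside of the tub with 3.5 mm clearance; about 0.2 kg; same after a half turn. Origin: centre of the skirt's lower edge, 26 mm below the plate's top. It starts flat on the worktop, handle up. Laid on the unit its origin is 104 mm above the unit's underside, fully seated 96 mm.
- lid_handle (a point): Grip point in the middle of the lid's grey bar handle, 50 mm above the lid's origin. The bar runs along the lid's y, 60 mm long, 16 mm wide, from 10 to 36 mm above the plate: grip it with fingers closing along the lid's x. Thin grey thumb pads mark the two ends of the plate, 62 mm from the middle along y.
- salt_shaker: Bystander: loose glass salt shaker with grey top, 44 mm across, 90 mm tall; origin at the centre of its underside.
- spice_jar: Bystander: loose spice jar with dark cap, 44 mm across, 105 mm tall; origin at the centre of its underside.
There are look-alikes about, which are no part of the job. Leave any red look-alike of the cartridge alone.

How it is judged:
On the way, in this order (a step that is already met when the one before it is completed fails the run):
1. the cartridge stands upright on the worktop, clear of the stand and the unit, let go (height (world z) of cartridge below 0.004 m and angle between cartridge's own z axis and vertical below 0.1 rad and horizontal distance between cartridge and drain_stand above 0.09 m and horizontal distance between cartridge and unit above 0.09 m and contact force between the fingers and cartridge below 0.1 N and linear speed of cartridge below 0.02 m/s), for 0.2 s.
2. the cartridge is pushed fully home in the well of the unit, the lid not yet over it (horizontal distance between cartridge and unit below 0.006 m and z of cartridge in the frame of unit below 0.0128 m and value of joint well_seal above 0.008 m and angle between cartridge's own z axis and vertical below 0.06 rad and horizontal distance between unit_lid and unit above 0.1 m), for 0.2 s.
At the end, for the whole second after the job is handed in: Cartridge home in the well (6 mm of centre, upright to 0.06 rad, under 2.8 mm proud, well seal down over 8 mm); lid seated on the unit (10 mm of centre, lined up to 0.1 rad, level to 0.03 rad, under 2.5 mm proud, both end seals down over 6.2 mm); both at rest (horizontal distance between cartridge and unit below 0.006 m and z of cartridge in the frame of unit below 0.0128 m and value of joint well_seal above 0.008 m and angle between cartridge's own z axis and vertical below 0.06 rad and horizontal distance between unit_lid and unit below 0.01 m and z of unit_lid in the frame of unit below 0.0985 m and value of joint each of left_seal, right_seal above 0.0062 m and angle between unit_lid's own z axis and vertical below 0.03 rad and angle between the y axis of unit_lid and the y axis of unit, either way round below 0.1 rad and linear speed of each of unit_lid, cartridge below 0.02 m/s); the robot touches nothing.
It fails at once if the salt shaker is knocked over or pushed more than 30 mm (distance of salt_shaker from where it was at the start of the episode above 0.03 m or angle between salt_shaker's own z axis and vertical above 0.5 rad).
It fails at once if the spice jar is knocked over or pushed more than 30 mm (distance of spice_jar from where it was at the start of the episode above 0.03 m or angle between spice_jar's own z axis and vertical above 0.5 rad).
It also fails if it takes over 72 s, if anything falls off the work surface, if the arm or the gripper's body presses on something with over 40 N, if the wrist force passes 120 N, or if a joint passes its speed limit or range.

## Working session

There is one attempt and no reset: what is moved stays moved. The work goes in short steps, each a Python script; the robot and the scene stay as the last script left them, time stands still between calls to the robot, and variables do not carry over. Pictures are saved under pics/ and viewed, at most 10 in all, crops included, and the job is handed in when it is done.

```bash
mkdir -p pics; cat > h.py <<'E'
import numpy as np, cv2
from station import r, claw, kin, camera, get_calibration, spot_in
from scipy.spatial.transform import Rotation as R
def cloud(name):
    o=r.get_obs(); im,d=camera(name); c=get_calibration(name)
    K=np.array(c['intrinsics']);D=np.array(c['dist_coeffs'])
    v,u=np.mgrid[0:480,0:640]
    n=cv2.undistortPoints(np.stack([u,v],-1).reshape(-1,1,2).astype(float),K,D).reshape(480,640,2)
    P=np.dstack([n[...,0]*d,n[...,1]*d,d])
    if name=='wrist':
        T=np.array(c['T_tool_cam']);W=np.eye(4);W[:3,:3]=R.from_quat(o['tcp_rot']).as_matrix();W[:3,3]=o['ee_pos'];T=W@T
    else: T=np.linalg.inv(np.array(c['world_to_cam']))
    P=P@T[:3,:3].T+T[:3,3]; P[d<=0]=np.nan
    return im,P
def down(yaw):  # tool y axis at angle yaw from world x... tool z down
    y=np.array([np.cos(yaw),np.sin(yaw),0]);z=np.array([0,0,-1.]);x=np.cross(y,z)
    return R.from_matrix(np.stack([x,y,z],1)).as_quat()
def save(n,im): cv2.imwrite('pics/'+n+'.png',im[...,::-1])
E
python3 - <<'E'
from h import *
for c in ('scene','side'):
    im,P=cloud(c); save(c+'0',im); np.save(c+'0.npy',P)
    print(c,np.linalg.inv(np.array(get_calibration(c)['world_to_cam']))[:3,3])
    for q in ('cartridge','drain_stand','unit','unit_lid','salt_shaker','spice_jar'):
        for s in spot_in(q,c):
            if s['score']>.2:
                l,t,a,b=map(int,s['rect']); p=P[(t+b)//2,(l+a)//2]
                print(q,round(s['score'],2),[l,t,a,b],p.round(3))
E
```

```text
scene [ 0.00374366 -0.61275646  0.48666823]
cartridge 0.93 [219, 242, 251, 301] [0.418 0.105 0.065]
cartridge 0.85 [160, 225, 205, 282] [0.368 0.216 0.075]
cartridge 0.73 [219, 213, 248, 250] [0.479 0.21  0.095]
cartridge 0.65 [346, 217, 377, 249] [0.707 0.068 0.078]
cartridge 0.56 [270, 211, 304, 261] [0.597 0.185 0.061]
cartridge 0.31 [365, 249, 388, 267] [ 0.578 -0.096  0.12 ]
drain_stand 0.8 [213, 210, 263, 269] [0.485 0.202 0.078]
unit 0.9 [296, 226, 388, 326] [ 0.538 -0.055  0.081]
unit_lid 0.66 [347, 325, 474, 419] [ 0.485 -0.262  0.026]
spice_jar 0.74 [441, 260, 471, 321] [ 0.679 -0.197  0.066]
side [0.46705862 0.7933634  0.50134173]
cartridge 0.95 [244, 302, 280, 381] [0.609 0.239 0.07 ]
cartridge 0.91 [315, 311, 351, 340] [0.506 0.245 0.108]
cartridge 0.73 [194, 260, 240, 325] [0.71  0.118 0.074]
cartridge 0.63 [359, 275, 403, 353] [0.437 0.164 0.074]
cartridge 0.58 [390, 324, 445, 401] [0.391 0.275 0.073]
drain_stand 0.72 [312, 309, 361, 405] [0.5   0.278 0.079]
unit 0.58 [279, 217, 334, 315] [0.565 0.064 0.099]
unit_lid 0.64 [326, 210, 370, 260] [ 0.503 -0.217  0.029]
salt_shaker 0.87 [182, 310, 216, 361] [0.716 0.211 0.053]
spice_jar 0.56 [250, 202, 269, 254] [ 0.696 -0.164  0.066]
```

View pics/scene0.png

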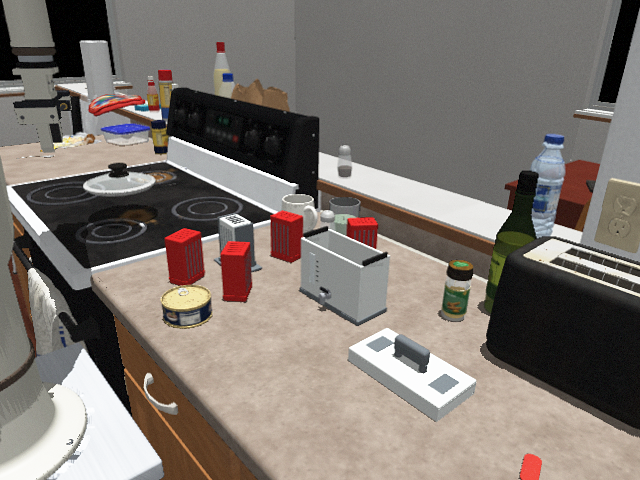

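View pics/side0.png

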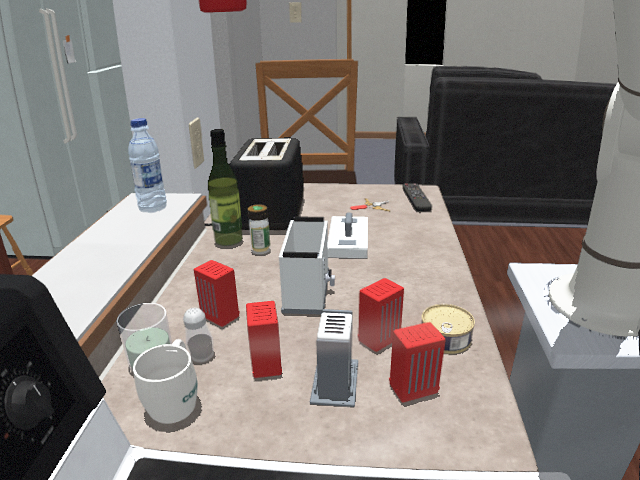

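The scene camera shows the cartridge in its stand near (235,240), surrounded by four red look-alikes. The unit is at (343,275), the lid at (411,370), the spice jar at (456,290) and the salt shaker at (327,222). The side view agrees: stand at (336,360), shaker at (199,335). Next I'll take close views from above with the wrist camera.

```bash
cat >> h.py <<'E'
def fitrect(P,zlo,zhi,c,rad,extra=None):
    m=(P[...,2]>zlo)&(P[...,2]<zhi)&(np.hypot(P[...,0]-c[0],P[...,1]-c[1])<rad)
    if extra is not None: m&=extra
    q=P[m][:,:2]
    return cv2.minAreaRect((q*1000).astype(np.float32)),len(q),np.median(P[m][:,2])
E
python3 - <<'E'
from h import *
print(r.get_obs()['clock'],get_calibration('wrist')['T_tool_cam'])
C=[]
for i,(x,y) in enumerate([(0.5,0.2),(0.53,-0.02),(0.5,-0.22)]):
    r.move_ptp([x,y,0.38],down(np.pi/2 if 0 else 0.0)) if 0 else r.move_ptp([x,y,0.38],down(0))
    r.pause(0.15)
    im,P=cloud('wrist'); C.append((im,P))
    print(r.get_obs()['clock'],r.get_obs()['joint_positions'].round(2) if hasattr(r.get_obs()['joint_positions'],'round') else r.get_obs()['joint_positions'])
np.savez('w.npz',im=[c[0] for c in C],P=[c[1] for c in C])
# orthographic map: rows: x decreasing downward 0.85..0.3, cols: y from 0.4 to -0.4
M=np.zeros((550,800,3),np.uint8);Z=np.full((550,800),-1.)
for im,P in C:
    q=P.reshape(-1,3);k=im.reshape(-1,3);ok=np.isfinite(q[:,0]);q=q[ok];k=k[ok];o=np.argsort(q[:,2]);q=q[o];k=k[o]
    a=((0.85-q[:,0])*1000).astype(int);b=((0.4-q[:,1])*1000).astype(int)
    g=(a>=0)&(a<550)&(b>=0)&(b<800)&(q[:,2]<.3);M[a[g],b[g]]=k[g]
save('map',cv2.dilate(M,np.ones((2,2))))
E
```

```text
0.7 [[-0.00151524 -0.96535445 -0.2609377   0.07054695]
 [ 0.99999785 -0.00109321 -0.0017625  -0.00107942]
 [ 0.00141618 -0.26093981  0.96535403 -0.13244941]
 [ 0.          0.          0.          1.        ]]
2.6333 [-0.31  0.17 -0.15  1.67  0.03  1.3  -0.45]
3.725 [-0.03  0.15  0.01  1.69 -0.    1.3  -0.01]
4.75 [ 0.22  0.18  0.17  1.66 -0.03  1.3   0.39]
```

View pics/map.png

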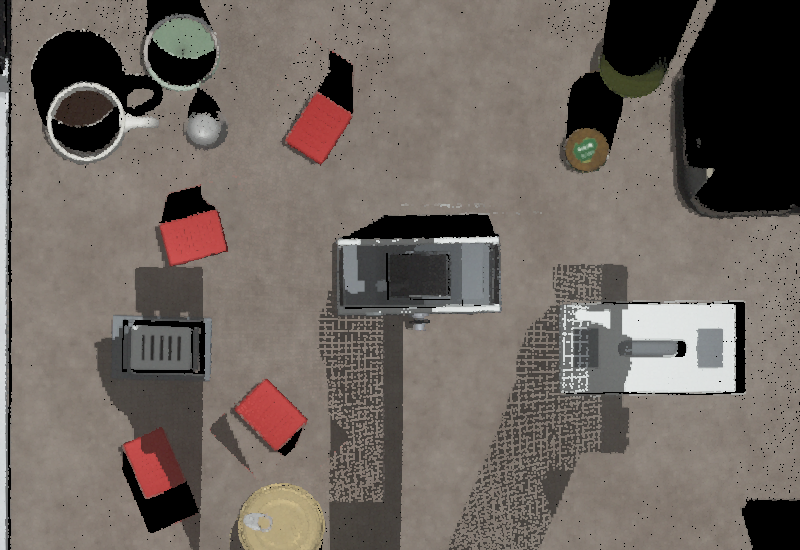

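The stitched top view (x = 0.85 − row/1000, y = 0.4 − col/1000) shows the cartridge in its stand near (162,348), the unit's well at (418,275) and the lid handle at (652,348). Red blocks sit close to the stand at (193,237), (155,463) and (270,415). I'll measure each rectangle precisely.

```bash
python3 - <<'E'
from h import *
d=np.load('w.npz');P=d['P'];im=d['im']
for n,i,lo,hi,c,rad in [('cart+plates',0,.098,.115,(.502,.239),.05),('cart+pl v1',1,.098,.115,(.502,.239),.05),('rim',1,.108,.13,(.575,-.018),.11),('rim0',0,.108,.13,(.575,-.018),.11),('rim2',2,.108,.13,(.575,-.018),.11),
  ('seals',1,.119,.13,(.575,-.018),.11),('block',1,.04,.049,(.575,-.018),.07),('lid',2,.02,.032,(.502,-.253),.12),('handle',2,.055,.07,(.502,-.253),.06),('stove handle v1',1,.055,.07,(.502,-.253),.06)]:
    try: print(n,fitrect(P[i],lo,hi,c,rad))
    except Exception as e: print(n,e)
Q=P[0];m=(Q[...,2]>.085)&(Q[...,2]<.13)&(im[0][...,0]>150)&(im[0][...,1]<80)
k,l,st,ce=cv2.connectedComponentsWithStats(m.astype(np.uint8))
for j in range(1,k):
    if st[j,4]>150: print('red',np.nanmean(Q[l==j],0).round(3))
for i in range(3):print('table z',np.nanmedian(P[i][...,2][np.abs(P[i][...,2])<.01]))
E
```

```text
cart+plates (((502.1954650878906, 238.96768188476562), (76.18502807617188, 43.655025482177734), 87.67460632324219), 3148, np.float64(0.10539543372590157))
cart+pl v1 (((0.0, 0.0), (0.0, 0.0), 0.0), 0, np.float64(nan))
rim (((574.7525634765625, -18.373672485351562), (74.41749572753906, 160.4092559814453), 0.7174758315086365), 2787, np.float64(0.11557137237274218))
rim0 (((573.9705810546875, 4.289043426513672), (50.05686569213867, 75.38953399658203), 89.12120056152344), 392, np.float64(0.11532625304503075))
rim2 (((575.8799438476562, -66.41429138183594), (74.41886138916016, 64.81554412841797), 1.388031244277954), 1518, np.float64(0.11548784741841969))
seals (((574.6455078125, -18.46118927001953), (59.64110565185547, 160.3292236328125), 0.44794586300849915), 709, np.float64(0.12331464448106377))
block (((566.7086181640625, -18.066062927246094), (80.61339569091797, 139.55455017089844), 0.8049349784851074), 3375, np.float64(0.04484202248873659))
lid (((502.2643737792969, -248.10060119628906), (174.53683471679688, 88.55943298339844), 89.71590423583984), 9513, np.float64(0.025602485398370234))
handle (((501.6466064453125, -246.9680938720703), (14.949028968811035, 58.66907501220703), 0.21193625032901764), 702, np.float64(0.06084205611004373))
stove handle v1 (((502.8355407714844, -249.18304443359375), (54.1002311706543, 15.494065284729004), 88.97251892089844), 467, np.float64(0.06106940513761522))
red [0.381 0.253 0.1  ]
red [0.613 0.207 0.099]
red [0.436 0.13  0.1  ]
red [0.711 0.092 0.099]
table z -0.0007437272202527878
table z -0.0008243994963288981
table z -0.0008248764144916931
  return _methods._mean(a, axis=axis, dtype=dtype,
  ret = ret.dtype.type(ret / rcount)
```

```bash
python3 - <<'E'
from h import *
yw=np.deg2rad(-2.33)
claw.set_gripper(0.072,25)
r.move_ptp([.5022,.239,.20],down(yw))
r.move_straight([.5022,.239,.084],feed=.12,stop_force=15)
print('at',r.get_obs()['ee_pos'])
claw.set_gripper(0.03,25); o=r.get_obs(); print(o['opening'],o['grasp_force'],o['clock'])
if o['opening']<.038: raise SystemExit('missed')
r.move_straight([.5022,.239,.25],feed=.15)
r.move_ptp([.43,-.02,.25],down(0))
o=r.get_obs();print(o['opening'],o['ft_force'])
r.move_straight([.43,-.02,.095],feed=.15)
print(r.move_straight([.43,-.02,.0785],feed=.03,stop_force=6),r.get_obs()['ee_pos'])
claw.set_gripper(0.072)
r.pause(.1)
r.move_straight([.43,-.02,.25],feed=.2)
r.move_ptp([.43-.07,-.02,.28],down(0)) if 0 else None
im,P=cloud('wrist');save('c1',im)
print(fitrect(P,.09,.11,(.43,-.02),.06),r.get_obs()['clock'])
E
```

```text
at [0.5028195  0.23934035 0.08473459]
0.0441388515636367 24.906103312969208 8.7833
0.043771188935502504 [-0.13641658  1.07366453 -1.90053246]
True [ 0.42983016 -0.02004432  0.07819495]
(((428.3345031738281, -19.747310638427734), (44.15095520019531, 60.477317810058594), 0.3517429530620575), 5076, np.float64(0.09958139686187509)) 14.6833
```

View pics/c1.png

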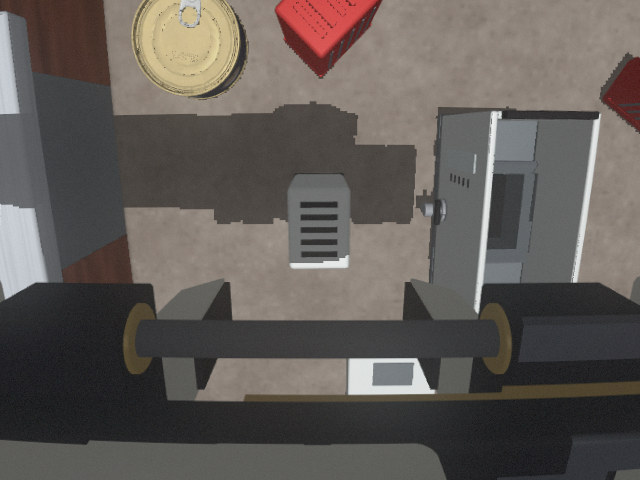

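The wrist picture shows the cartridge standing upright and free at (320,222), with the unit to its right at (515,210). Next I regrip it by the narrow ends and insert it.

```bash
python3 - <<'E'
from h import *
h=np.pi/2
claw.set_gripper(0.080,25)
r.move_ptp([.4292,-.0199,.20],down(h)); print(np.round(r.get_obs()['joint_positions'],2))
print(r.move_straight([.4292,-.0199,.086],feed=.12,stop_force=15))
claw.set_gripper(0.05,45); o=r.get_obs(); print(o['opening'],o['grasp_force'],o['clock'])
if o['opening']<.055: raise SystemExit('missed')
r.move_straight([.4292,-.0199,.26],feed=.15)
im,P=cloud('wrist'); np.save('P2.npy',P); save('c2',im)
r.move_straight([.5747,-.0184,.26],down(h+np.deg2rad(.6)),feed=.15)
print('unladen',r.get_obs()['ft_force'])
r.move_straight([.5747,-.0184,.155],feed=.12)
print('A',r.move_straight([.5747,-.0184,.109],feed=.04,stop_force=15),r.get_obs()['ee_pos'],r.get_obs()['ft_force'])
print('B',r.move_straight([.5747,-.0184,.0955],feed=.02,stop_force=45),r.get_obs()['ee_pos'],r.get_obs()['ft_force'],r.get_obs()['opening'],r.get_obs()['clock'])
E
```

```text
[ 0.14  0.15 -0.17  2.13  0.03  0.86  1.52]
False
0.059866872014349815 44.96165156364441 18.0333
unladen [-0.44517288 -0.06421042 -2.46531165]
A False [ 0.57496585 -0.01842714  0.10931215] [-1.01826006 -0.46214174 -2.13546556]
B False [ 0.57519983 -0.01838652  0.09631533] [-2.07007781  0.51750679  5.42491576] 0.05970765897531641 23.6583
```

```bash
python3 - <<'E'
from h import *
print(r.move_straight([.5747,-.0184,.0935],feed=.02,stop_force=40),r.get_obs()['ee_pos'],r.get_obs()['ft_force'])
claw.set_gripper(0.08,25); r.pause(.1)
r.move_straight([.5747,-.0184,.27],feed=.2)
im,P=cloud('wrist');save('c3',im)
print('cart',fitrect(P,.104,.1135,(.575,-.018),.034),'rim',fitrect(P,.114,.13,(.575,-.018),.11))
for dx in (-.015,-.01,-.005,0,.005,.01,.015):
    m=(abs(P[...,0]-.575-dx)<.003)&(abs(P[...,1]+.018)<.02)&(P[...,2]>.05); print(np.nanmedian(P[m][:,2]).round(4),end=' ')
r.move_ptp([.44,-.2,.33],down(0)); r.pause(.15)
im,P=cloud('wrist');save('c4',im)
print('lid',fitrect(P,.02,.032,(.502,-.248),.11),'handle',fitrect(P,.055,.07,(.502,-.248),.06),r.get_obs()['clock'])
E
```

```text
False [ 0.57565161 -0.01822291  0.09613904] [-6.05427252  0.53802716 20.17728189]
cart (((579.8106689453125, -19.222362518310547), (55.94070816040039, 59.400997161865234), 0.8876001834869385), 4713, np.float64(0.1093835487683415)) rim (((574.8338012695312, -18.010116577148438), (74.2461166381836, 160.71453857421875), 0.8117002844810486), 4476, np.float64(0.11571950071663595))
0.1095 0.1096 0.1095 0.1096 0.1097 0.1096 0.1094 lid (((502.0031433105469, -247.3497314453125), (89.57691192626953, 174.07553100585938), 0.04097205772995949), 11299, np.float64(0.02557600399422988)) handle (((501.93701171875, -246.85549926757812), (58.35069274902344, 16.435483932495117), 89.83370971679688), 856, np.float64(0.06072564081547041)) 26.9083
```

View pics/c3.png

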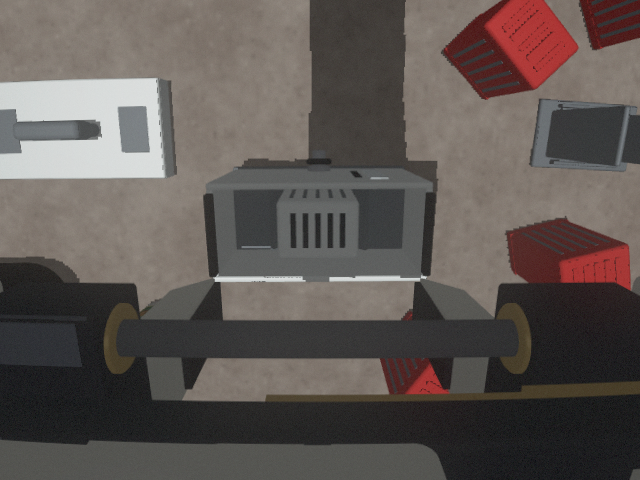

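The picture shows the cartridge centred in the tub around (318,222), its top level at 109.6 mm, so it is fully home. Now the lid.

```bash
python3 - <<'E'
from h import *
claw.set_gripper(0.045,40)
x,y=.502,-.2473
r.move_ptp([x,y,.16],down(0))
print(r.move_straight([x,y,.056],feed=.12,stop_force=15))
claw.set_gripper(0.005,45); o=r.get_obs(); print(o['opening'],o['grasp_force'],o['ee_pos'],o['clock'])
if o['opening']<.012: raise SystemExit('missed')
r.move_straight([x,y,.25],feed=.15)
im,P=cloud('wrist')
print('lid held',fitrect(P,.205,.232,(.502,-.248),.12), r.get_obs()['ee_pos'],np.deg2rad(1))
q=down(np.deg2rad(.7))
u=[.5748,-.0182]
r.move_straight(u+[.25],q,feed=.15)
r.pause(.1)
im,P=cloud('wrist');save('c5',im)
print('over',fitrect(P,.213,.23,u,.12))
r.move_straight(u+[.19],feed=.1)
print('A',r.move_straight(u+[.162],feed=.03,stop_force=8),r.get_obs()['ee_pos'],r.get_obs()['ft_force'])
print('B',r.move_straight(u+[.150],feed=.02,stop_force=45),r.get_obs()['ee_pos'],r.get_obs()['ft_force'],r.get_obs()['opening'],r.get_obs()['clock'])
E
```

```text
False
0.01547005079654116 45.00043451786041 [ 0.50243399 -0.24736679  0.05630724] 30.0333
lid held (((500.0908203125, -227.93890380859375), (137.51751708984375, 89.64569854736328), 89.95191955566406), 43002, np.float64(0.21819165947695754)) [ 0.50136623 -0.24703042  0.24889704] 0.017453292519943295
over (((573.46484375, -0.4425048828125), (89.80274200439453, 137.34605407714844), 0.8345215916633606), 42730, np.float64(0.21924618435873405))
A False [ 0.57500481 -0.01821431  0.16219755] [ 1.05607255  0.02423414 -2.79077618]
B False [ 0.57523046 -0.0181697   0.15227939] [-6.3460861   1.00333057 13.07182241] 0.015734351753140887 36.0083
```

```bash
python3 - <<'E'
from h import *
u=[.5748,-.0182]
print(r.move_straight(u+[.147],feed=.02,stop_force=45),r.get_obs()['ee_pos'],r.get_obs()['ft_force'])
claw.set_gripper(0.045); r.pause(.1)
r.move_straight(u+[.27],feed=.2)
r.move_ptp([.5,-.018,.36],down(0)); r.pause(.2)
im,P=cloud('wrist');save('c6',im)
print('lid',fitrect(P,.115,.135,u,.12))
for dy in (-.08,-.06,-.04,.04,.06,.08):
    m=(abs(P[...,0]-.575)<.03)&(abs(P[...,1]+.018-dy)<.005)&(P[...,2]>.1); print(np.nanmean(P[m][:,2]).round(4),end=' ')
print(r.get_obs()['clock'])
E
```

```text
False [ 0.57527209 -0.0181921   0.15222823] [-15.53163041   0.42741133  34.61408186]
lid (((574.0616455078125, -18.389358520507812), (90.14192962646484, 174.93458557128906), 0.5817295908927917), 15831, np.float64(0.12153536000323312))
0.1216 0.1219 0.1215 0.2858 0.1219 0.1214 38.65
```

View pics/c6.png

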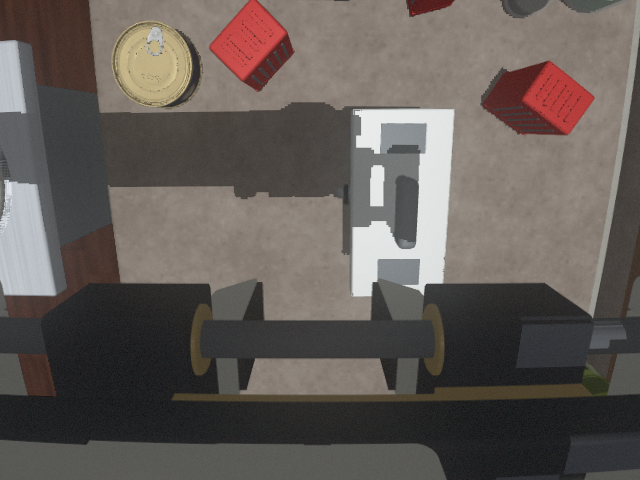

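The picture shows the lid on the unit around (402,200), straight and level. Both plate ends measure about 121.6 mm, against 122 mm when seated, and the gripper is clear.

```bash
python3 -c "
from station import r
print(r.finish_job())"
```

```text
the job is handed in; nothing more can be done
None
```

The job is handed in after about 39 s: the cartridge measured fully home and the lid seated level at both ends, the gripper is clear, and the arm stayed clear of the shaker and jar; no verdict came back.

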